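Put the powder compact away in the latched top tray

TASK

Press the brass release on the roof of the acrylic organiser so that its pink top tray springs out, lay the gold powder compact flat in the open tray, then push the tray home until it clicks and stays shut by itself. Be gentle: never press or push on the organiser harder than about 25 N, put the compact down rather than dropping it, and leave the other things on the dresser where they are.

Things in the scene. Friction and masses are not known exactly. Their poses are not given: they have to be found in the camera images.
- organizer: Fixed three-tier organiser of clear acrylic, 200 mm deep (x), 200 wide (y), 135 high to its roof. Origin: centre of its underside; x points from its front (drawer side, facing the robot) to its back, y to the left seen from the front (robot side), z up. The two lower drawers (white, brass knobs 10 mm long) are dummies; the top tier holds the pink tray.
- release_top (a point): Centre of the flat top of the brass release, a cap 26 mm across, 149 mm above the dresser, 14 mm above the roof, near the front left corner (55 mm before, 78 mm left of the organiser's origin). Sprung straight down: 10 mm to a hard stop, 2.5 N at first, 5.5 N at the bottom; the tray is let go at 6 to 7 mm. The cap can float up to 25 mm backwards with the latch.
- tray (a joint): Travel of the pink top tray (m): 0 latched; grows as it slides out along the organiser's -x to its stop at 0.095, within 1 s of release. Sprung outwards, 4.5 N at 0, 1.7 N at 0.095. Its latch floats: the click comes somewhere between 0.003 and -0.020, different each time and not measurable beforehand (see tray_front). Let go after the click it rests at 0; before, it springs out.
- tray_front (a point): Centre of the tray's pink front face, 190 mm wide, 36 high (94 to 130 mm above the dresser), 130 mm before the organiser's origin when latched, 30 mm proud of the housing. Push here along +x, slowly near the end: 5 to 7 N while the latch floats back (from 0.014), then over 8 mm rising to 7 to 9 N until the catch clicks over (push falls); only about 3 mm farther is a hard stop where force soars.
- tray_place (a point): Point on the tray's floor (97 mm above the dresser), 65 mm behind the front face, mid-way between the side walls (70 mm to either side, 3 mm thick, up to 120 mm above the dresser). Moves with the tray; its axes are the organiser's. With the tray out the floor lies open to the sky 59 mm before and behind it. The compact should lie around it.
- compact_center (a point): Centre (half-way up) of the gold powder compact, a round closed disc 48 mm across and 20 mm high, 40 to 80 g, lying flat on the dresser, z axis up. It may stand on either side of the organiser.
- dish_rim (a point): Centre of the rim of the white porcelain trinket dish, 100 mm across, 24 mm high, a bystander.
- mirror: Silver hand mirror lying face up, disc 110 mm across and 12 mm thick, handle 110 mm along its -x; origin under the disc's centre. A bystander.
- brush_holder: Pink make-up brush holder, 76 mm across, with brushes up to 230 mm high; origin under its centre. A bystander.
- jar: Brown glass jar with black lid, 68 mm across, 85 mm high; origin under its centre. A bystander.
- perfume: Lilac perfume bottle 50 by 30 by 98 mm high; origin under its centre. A bystander.
- lipstick: Black and gold lipstick standing upright, 20 mm across, 75 mm high; origin under its centre. A bystander.

How it is judged:
By the outcome, as a careful person would: the job done as asked, in the order asked, and still so for the second after the job is handed in, with the robot touching nothing.
It also fails if it takes over 72 s, if anything falls off the work surface, if the arm or the gripper's body presses on something with over 40 N, if the wrist force passes 120 N, or if a joint passes its speed limit or range.

ROBOT

A 6-joint arm with a two-finger parallel gripper is mounted at the origin on the work surface. World frame = base frame: x ahead of the robot, y to its left, z up, the work surface at z = 0. Lengths are in m, angles in rad, forces in N, time in s.
With the tool pointing down it reaches from about 0.35 to 0.775 m from the base axis. Payload 5.5 kg.
Tool frame: the origin (TCP) lies midway between the tips of the shut fingers; the grasp point (between the pads) lies 19 mm behind it; x points along the fingers, y is the direction in which the jaws open and shut, and the axes are right-handed (so a half turn about x gives the same grasp; the last joint's range is limited). The gripper opens to 85 mm and grips with 20 to 120 N. Pads are 22 mm wide; open, the fingers measure 114 mm over their backs; the gripper's body (76 mm by 85 mm) begins 54 mm behind the grasp point. The pads swing forward as they close: fully open they stand 13 mm farther back than shut.
Start: joints at [-1.387, 0.313, 0.046, 1.304, 0, 1.431], TCP at [0.183, -0.545, 0.231] pointing down, gripper open.
Joint ranges: [-2.76, 2.76], [-0.86, 1.69], [-1.03, 1.26], [-2.2, 2.34], [-1.47, 1.5], [-3.14, 3.14]. Speed limits (rad/s): [2.57, 2.57, 3.14, 3.14, 3.14, 3.14].

INTERFACE

Orientations are given as a unit quaternion [w, x, y, z].
In Python, from workcell import env, optics, order, models gives the robot as it stands. The module is installed in compiled form; this text tells all that it offers.
- The arm moves only by the tool servo_tool, never from a script. Its argument "moves" is a list of rows, each a list of 5 numbers: the shift along the tool's x, y, z in cm, then the turn about the tool's x in rad, then the closure, from -1 (fully open) to 1 (shut). A call has exactly 10 rows; each row shifts and turns the commanded pose from where the row before left it, along the tool's axes as they then stand; what a row does not reach is not made up. A row lasts 1/8 s, in which the tool goes at most 62.5 mm and 10.7 degrees, less where a joint would pass 70% of its speed; a pose out of reach is approached as far as the arm can. A call is refused whole if a number of a shift passes 6.25 or a number of a turn 0.188, either way. A call with a gripper value outside its range is refused whole. The fingers move at their own pace and stop on an object; "grip_force" is the grip in N (left out, the last holds). Time passes only in rows, so rows that do not move let the fingers close, or fill a call up. It gives the time, the measured TCP pose, the force and the opening at its end, in the units of the state.
- env.get_state(): the state, without advancing time (a new reading comes with each control period).
- optics.read_camera(name): name is "scene" or "top" or "wrist"; returns a dict with "pixels" (384x512x3 uint8, blue, green, red), "vertical_fov" (degrees; the focal length in pixels is half the picture's height over the tangent of half this angle, whatever the lens; pixels are square), "cx", "cy" (the principal point, pixels), "extrinsics" (4x4, takes a point from world to camera coordinates). Camera axes: x right, y up, looking along -z (the intrinsics and any distortion apply to the point x, -y, -z); pixel columns grow to the right and rows downward; lengths in m; the calibration is good to about 2 mm. A picture is of the moment at which its call begins. There is no depth.
- order.hand_in(): hands the job in, once; it reports no verdict.
Trained networks look in a picture, given as the dict that the camera call returned (one of the last four; its "shot" number tells which), for a name from the list of things; names that differ only in an ending like _2 or _b are one class to them, and where a whole thing is asked for, a point or a joint stands for the part that bears it (a point fixed in the world has none). Each returns a list of dicts, best first, with "conf" (0 to 1); they miss things now and then, are a little off and sometimes report something else, mostly with a low value. They report only what shows in the picture. A call takes as long as a camera call.
- models.outline_of(name, picture): "pixels" (384x512 bool, what is visible of it) and "location" ([column, row] in pixels, amid what is visible of it).
- models.pinpoint(name, picture): "location" ([column, row] in pixels: a listed point, or the origin of a listed thing).
The state is a dict: "clock": time; "joint_pos": joint angles; "qvel": joint speeds; "tau": joint torques, N m; "tcp_pos": TCP position; "orientation": TCP orientation; "wrist_force": force on the tool from outside, world axes, zero at the start; "ft_torque": the same for the moment, N m; "finger_gap": finger opening in m.
Only numpy, scipy, OpenCV 4.12 (cv2) and the standard library are available. Lean on these libraries where they do the work, as an engineer would, in place of code of your own. Each camera call takes 0.05 s, during which the arm holds its last target.

## Working session

There is one attempt and no reset: what is moved stays moved. The work goes in short steps, Python scripts to look and compute and a tool call to move; the robot and the scene stay as the last step left them, time stands still between calls to the robot, and variables do not carry over. Pictures are saved under pics/ and viewed, and the job is handed in when it is done.

Besides the shell and the picture viewer there is one more tool, called after "Emit:" by a JSON object that holds its "api" and its "payload", one argument or row to a line. servo_tool: Moves the arm, as the interface text tells. Its arguments: {"type":"object","properties":{"moves":{"type":"array"},"grip_force":{"type":"number"}},"required":["moves"]}

```bash
ls; mkdir -p pics; cat > h.py <<'E'
import numpy as np, cv2
from workcell import env, optics, order, models
def K(p):
    h=p["pixels"].shape[0]; f=h/2/np.tan(np.radians(p["vertical_fov"])/2)
    return f
def ray(p,uv):
    f=K(p); E=np.array(p["extrinsics"]); R=E[:3,:3]; t=E[:3,3]
    d=np.array([(uv[0]-p["cx"])/f, -(uv[1]-p["cy"])/f, -1.0])
    d=R.T@d; return -R.T@t, d/np.linalg.norm(d)
def atz(p,uv,z):
    o,d=ray(p,uv); return o+d*(z-o[2])/d[2]
def tri(obs):
    A=np.zeros((3,3));b=np.zeros(3)
    for p,uv in obs:
        o,d=ray(p,uv); M=np.eye(3)-np.outer(d,d); A+=M;b+=M@o
    X=np.linalg.solve(A,b)
    return X
def proj(p,X):
    E=np.array(p["extrinsics"]); c=E[:3,:3]@np.array(X)+E[:3,3]; f=K(p)
    return np.array([p["cx"]+f*c[0]/-c[2], p["cy"]-f*c[1]/-c[2]])
def save(p,n): cv2.imwrite(f"pics/{n}.png",p["pixels"])
E
python3 - <<'E'
from h import *
np.set_printoptions(precision=4,suppress=True)
print(env.get_state())
ps={n:optics.read_camera(n) for n in ("scene","top","wrist")}
for n,p in ps.items():
    save(p,n+"0"); print(n,{k:v for k,v in p.items() if k not in("pixels",)})
    for t in ("release_top","tray_front","tray_place","compact_center","organizer","dish_rim","mirror","brush_holder","jar","perfume","lipstick"):
        r=models.pinpoint(t,p)
        print(n,t,[(np.round(q["location"],1),round(q["conf"],2)) for q in r[:2]])
E
```

```text
pics
{'clock': 0.0, 'joint_pos': array([-1.3866,  0.314 ,  0.045 ,  1.3036,  0.    ,  1.4312]), 'qvel': array([ 0.    ,  0.0003, -0.0015, -0.0004,  0.0003, -0.0006]), 'tau': array([ -0.001 , -48.0624,  29.8534,   0.0191,  -0.0001,   0.    ]), 'tcp_pos': array([ 0.1828, -0.5446,  0.2304]), 'orientation': array([-0.1133, -0.6979, -0.1146,  0.6979]), 'wrist_force': array([-0.1997,  0.4041,  0.1989]), 'ft_torque': array([ 0.012 ,  0.0003, -0.0083]), 'finger_gap': 0.08551081659641295}
scene {'vertical_fov': 44.984617457734224, 'cx': 247.12973944674863, 'cy': 195.32650395112776, 'extrinsics': array([[-0.6082,  0.7937, -0.0118,  0.3602],
       [-0.5906, -0.4426,  0.6748,  0.2667],
       [ 0.5303,  0.4173,  0.7379, -1.6579],
       [ 0.    ,  0.    ,  0.    ,  1.    ]]), 'shot': 1}
scene release_top [(array([243.9, 251.1]), 0.67), (array([277.1, 214.2]), 0.47)]
scene tray_front [(array([264. , 194.6]), 0.81)]
scene tray_place []
scene compact_center [(array([394.7, 243.7]), 0.8), (array([149.1, 190.5]), 0.3)]
scene organizer [(array([248.9, 252.8]), 0.58), (array([129.3, 157.9]), 0.17)]
sc
[... 1104 characters left out ...]
 (array([240.7, 201.6]), 0.21)]
top jar [(array([352.8, 169.4]), 0.81), (array([234.4, 166.4]), 0.49)]
top perfume [(array([103.3, 178.5]), 0.74)]
top lipstick [(array([111.9, 200.3]), 0.41)]
wrist {'vertical_fov': 67.41747188016781, 'cx': 254.72318619215582, 'cy': 188.88520785143805, 'extrinsics': array([[ 0.318 , -0.9481, -0.0018, -0.5729],
       [ 0.9099,  0.3057, -0.2803,  0.0359],
       [ 0.2663,  0.0874,  0.9599, -0.3787],
       [ 0.    ,  0.    ,  0.    ,  1.    ]]), 'shot': 3}
wrist release_top []
wrist tray_front []
wrist tray_place []
wrist compact_center []
wrist organizer []
wrist dish_rim []
wrist mirror []
wrist brush_holder []
wrist jar []
wrist perfume []
wrist lipstick []
```

View pics/scene0.png

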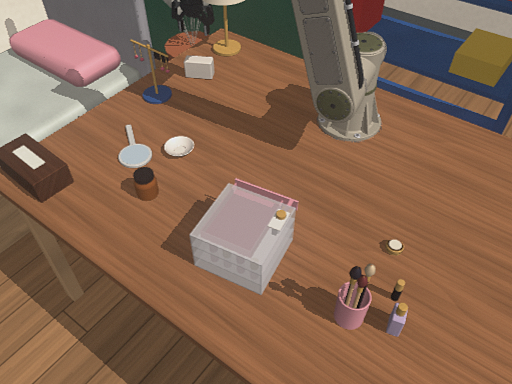

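View pics/top0.png

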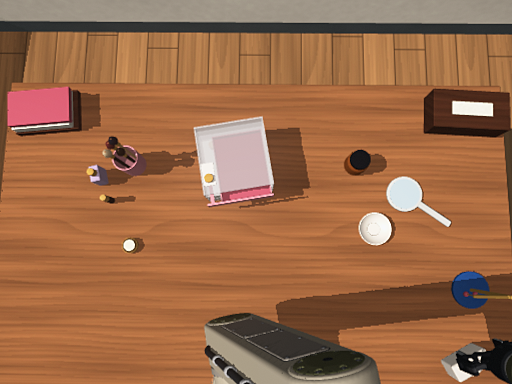

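Scene: the brass cap is at about (281,214), the compact at (395,245), and the organiser faces the robot, slightly turned. Top: cap at (209,177), compact at (129,244), tray front edge from (207,205) to (273,198). Next I triangulate.

```bash
python3 - <<'E'
from h import *
np.set_printoptions(precision=4,suppress=True)
s=optics.read_camera("scene"); t=optics.read_camera("top")
def both(n,i=0,j=0):
    a=models.pinpoint(n,s); b=models.pinpoint(n,t)
    if not a or not b: print(n,len(a),len(b)); return
    a=a[min(i,len(a)-1)];b=b[min(j,len(b)-1)]
    X=tri([(s,a["location"]),(t,b["location"])]); print(n,a["conf"],b["conf"],X,"res",proj(s,X)-a["location"],proj(t,X)-b["location"])
both("release_top",1,0)
for n in ["tray_front","compact_center","dish_rim","mirror","brush_holder","jar","perfume","lipstick","organizer"]: both(n)
X=tri([(s,(281,213.5)),(t,(208.7,176.5))]); print("cap by eye",X,proj(s,X),proj(t,X))
for c,n in((s,"s"),(t,"t")):
    p=c["pixels"]
    crop=p[170:300,180:310] if n=="s" else p[105:220,185:285]
    cv2.imwrite(f"pics/crop_{n}.png",cv2.resize(crop,None,fx=5,fy=5,interpolation=cv2.INTER_CUBIC))
    o=models.outline_of("organizer",c); print(n,[(q["conf"],q["location"]) for q in o])
for n in ["compact_center","release_top"]:
  for c in (s,t):
    o=models.outline_of(n,c)
    for q in o[:2]: ys,xs=np.nonzero(q["pixels"]); print(n,q["conf"],q["location"],xs.min(),xs.max(),ys.min(),ys.max())
E
```

```text
release_top 0.47 0.63 [ 0.6292  0.3076 -0.0691] res [-63.9349 -21.7826] [-50.1003   9.3657]
tray_front 0.73 0.78 [0.5477 0.0291 0.1001] res [0.4475 0.0275] [ 0.3617 -0.2319]
compact_center 0.75 0.66 [0.4285 0.3792 0.0169] res [-0.2259  0.0138] [-0.1818  0.0897]
dish_rim 0.59 0.94 [ 0.4793 -0.3597  0.0421] res [1.0341 0.2029] [ 0.9568 -0.6583]
mirror 0.64 0.82 [ 0.5954 -0.4721 -0.0012] res [1.8146 0.444 ] [ 1.62   -1.1665]
brush_holder 0.68 0.71 [0.6806 0.3734 0.007 ] res [-0.4535 -0.007 ] [-0.3148  0.156 ]
jar 0 1
perfume 0.71 0.67 [ 0.6126  0.2515 -0.0883] res [-76.9802 -35.8712] [-64.6839   6.8349]
lipstick 0.58 0.67 [0.5584 0.4386 0.0142] res [-0.972   0.0258] [-0.7214  0.3271]
organizer 0.8 0.83 [0.6771 0.0589 0.0089] res [0.2101 0.0175] [ 0.1527 -0.1001]
cap by eye [0.6101 0.121  0.1502] [280.0972 213.4559] [207.9971 176.9253]
s [(0.77, [247.9, 237.0]), (0.6, [263.6, 195.0])]
t [(0.84, [233.3, 163.1])]
compact_center 0.71 [392.8, 247.4] 386 403 239 254
compact_center 0.57 [129.2, 241.5] 122 137 238 253
release_top 0.39 [210.7, 174.9] 205 213 174 182
release_top 0.27 [128.1, 243.4] 123 138 238 253
```

View pics/crop_s.png

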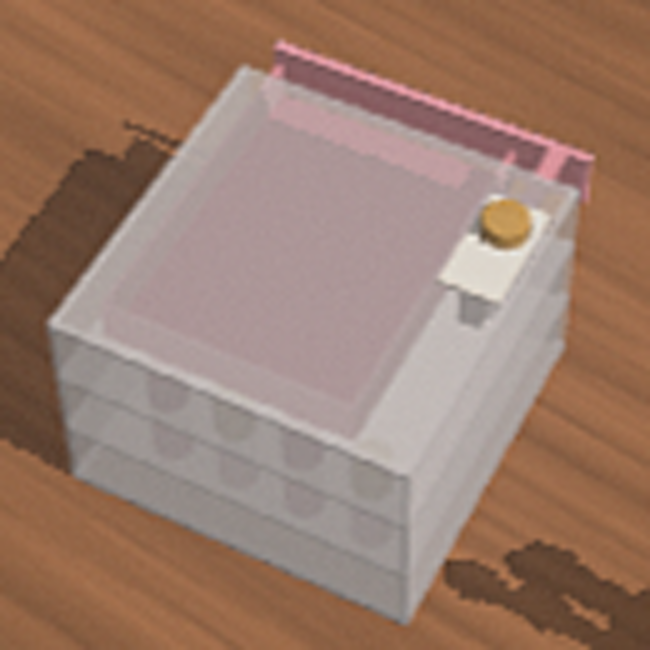

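View pics/crop_t.png

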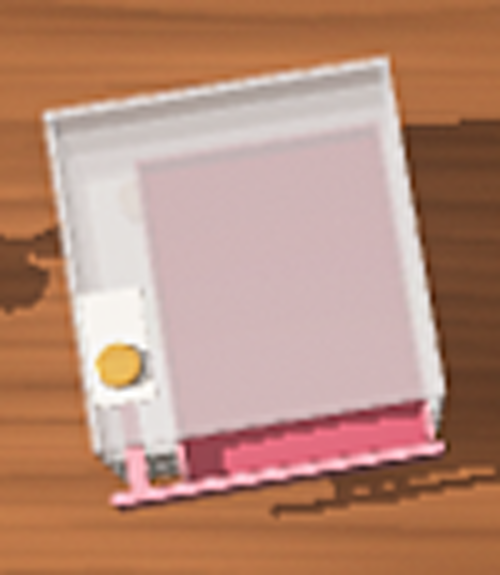

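```bash
cat > fit.py <<'E'
from h import *
from scipy.optimize import least_squares
np.set_printoptions(precision=4,suppress=True)
s=optics.read_camera("scene"); t=optics.read_camera("top")
H=.135
obs=[(s,(229,183.6),(-.1,-.1,H)),(s,(295.6,207.6),(-.1,.1,H)),(s,(261.6,265),(.1,.1,H)),(s,(190.4,234.4),(.1,-.1,H)),(s,(261.6,294.4),(.1,.1,0)),(s,(195.6,265),(.1,-.1,0)),(s,(292.6,239),(-.1,.1,0)),
(t,(194.4,128),(.1,.1,H)),(t,(262.4,117),(.1,-.1,H)),(t,(204.4,195.4),(-.1,.1,H)),(t,(273,183),(-.1,-.1,H)),
(t,(207.4,205),(-.13,.095,.13)),(t,(273.4,194.6),(-.13,-.095,.13)),(s,(236,179),(-.13,-.095,.13)),(s,(298.4,201.6),(-.13,.095,.13)),
(s,(281,213.5),(-.055,.078,.149)),(t,(208.7,176.5),(-.055,.078,.149))]
def T(q,P):
    c,n=np.cos(q[2]),np.sin(q[2]); return np.array([q[0]+c*P[0]-n*P[1],q[1]+n*P[0]+c*P[1],P[2]])
def f(q): return np.concatenate([proj(c,T(q,P))-uv for c,uv,P in obs])
r=least_squares(f,[.677,.05,.1],loss="soft_l1"); print(r.x,np.degrees(r.x[2]))
print(f(r.x).reshape(-1,2))
for P in [(-.055,.078,.149),(-.13,0,.112)]: print(P,T(r.x,P))
E
python3 fit.py
```

```text
[0.6751 0.0543 0.1747] 10.00705010557945
[[-0.6938 -0.7502]
 [-0.0078  0.2308]
 [-0.0636  0.4279]
 [-1.2215  0.2688]
 [-0.6518  0.7597]
 [-1.2109  0.3355]
 [-0.1426  0.2496]
 [-1.3019 -0.3014]
 [-0.6071 -0.366 ]
 [-1.361   0.3166]
 [ 0.3927  1.2518]
 [-0.817   1.1224]
 [-0.0362  0.6199]
 [-0.8092 -1.2519]
 [-0.1516 -0.8184]
 [-0.1224 -0.2753]
 [-0.8865  1.4571]]
(-0.055, 0.078, 0.149) [0.6074 0.1216 0.149 ]
(-0.13, 0, 0.112) [0.5471 0.0318 0.112 ]
```

```bash
cat >> h.py <<'E'
from scipy.spatial.transform import Rotation as Rn
def pose():
    st=env.get_state(); q=st["orientation"]; R=Rn.from_quat([q[1],q[2],q[3],q[0]]).as_matrix(); return st,np.array(st["tcp_pos"]),R
def plan(target,ydir=None):
    """tool shifts in cm to reach target; turn about x so tool y is along ydir (mod pi)"""
    st,p,R=pose()
    print("clock",st["clock"],"tcp",p,"F",np.round(st["wrist_force"],2),"gap",round(st["finger_gap"],4))
    print("R cols x,y,z",R.T.round(3).tolist())
    print("shift cm (current axes)",(R.T@(np.array(target)-p)*100).round(2))
    if ydir is not None:
        yd=R.T@np.append(ydir,0); a=np.arctan2(yd[2],yd[1]); a=(a+np.pi/2)%np.pi-np.pi/2
        R2=R@Rn.from_rotvec([a,0,0]).as_matrix()
        print("turn",a,"shift after turn",(R2.T@(np.array(target)-p)*100).round(2))
E
python3 - <<'E'
from h import *
np.set_printoptions(precision=4,suppress=True)
y=.1747
plan([.6074,.1216,.18],[-np.sin(y),np.cos(y)])
w=optics.read_camera("wrist");E=w["extrinsics"];print(-E[:3,:3].T@E[:3,3])
print(env.get_state()["joint_pos"])
E
```

```text
clock 3.3 tcp [ 0.1829 -0.5451  0.2313] F [-0.02 -0.03 -1.18] gap 0.0853
R cols x,y,z [[0.0, 0.0, -1.0], [0.318, -0.948, -0.0], [-0.948, -0.318, -0.0]]
shift cm (current axes) [  5.13 -49.71 -61.45]
turn 0.14907100454522926 shift after turn [  5.13 -58.28 -53.39]
[ 0.2504 -0.5213  0.3733]
[-1.3866  0.3132  0.0461  1.3036 -0.      1.4312]
```

```bash
cat >> h.py <<'E'
def rows(target,yawz,n,clos,dec=1):
    """n rows to target with tool z at world yaw yawz (exact)"""
    st,p,R=pose(); y0=np.arctan2(R[1,2],R[0,2]); 
    d=(yawz-y0); d=(d+np.pi)%(2*np.pi)-np.pi
    tx=-d/n; P=p.copy(); y=y0
    for k in range(n):
        s=(np.array(target)-P)/(n-k)
        z=np.array([np.cos(y),np.sin(y),0]); x=np.array([0,0,-1.]); yy=np.cross(z,x)
        r=[round(float(100*s@a),dec) for a in (x,yy,z)]; tr=round(tx,3)
        P=P+(r[0]*x+r[1]*yy+r[2]*z)/100; y-=tr
        print(r+[tr,clos],end=",\n" if k%2 else ", ")
        if k==9: print("--")
    print("end",P,np.degrees(y),"from",p,np.degrees(y0))
E
python3 - <<'E'
from h import *
rows([.6074,.1216,.19],.1747,20,1)
E
```

```text
[0.2, -2.5, -3.1, np.float64(-0.15), 1], [0.2, -2.0, -3.4, np.float64(-0.15), 1],
[0.2, -1.5, -3.7, np.float64(-0.15), 1], [0.2, -0.9, -3.8, np.float64(-0.15), 1],
[0.2, -0.3, -3.9, np.float64(-0.15), 1], [0.2, 0.3, -3.9, np.float64(-0.15), 1],
[0.2, 0.9, -3.9, np.float64(-0.15), 1], [0.2, 1.4, -3.7, np.float64(-0.15), 1],
[0.2, 2.0, -3.4, np.float64(-0.15), 1], [0.2, 2.5, -3.1, np.float64(-0.15), 1],
--
[0.2, 2.9, -2.7, np.float64(-0.15), 1], [0.2, 3.3, -2.2, np.float64(-0.15), 1],
[0.2, 3.5, -1.7, np.float64(-0.15), 1], [0.2, 3.8, -1.2, np.float64(-0.15), 1],
[0.2, 3.9, -0.6, np.float64(-0.15), 1], [0.2, 4.0, -0.0, np.float64(-0.15), 1],
[0.2, 3.9, 0.6, np.float64(-0.15), 1], [0.2, 3.8, 1.1, np.float64(-0.15), 1],
[0.3, 3.6, 1.7, np.float64(-0.15), 1], [0.2, 3.2, 2.2, np.float64(-0.15), 1],
end [0.60779331 0.12143939 0.19029008] 10.437912301538894 from [ 0.18293153 -0.54515763  0.23129008] -161.44942623770802
```

Emit:
{"api": "servo_tool", "payload": {
  "moves": [
    [0.2, -2.5, -3.1, -0.15, 1],
    [0.2, -2.0, -3.4, -0.15, 1],
    [0.2, -1.5, -3.7, -0.15, 1],
    [0.2, -0.9, -3.8, -0.15, 1],
    [0.2, -0.3, -3.9, -0.15, 1],
    [0.2, 0.3, -3.9, -0.15, 1],
    [0.2, 0.9, -3.9, -0.15, 1],
    [0.2, 1.4, -3.7, -0.15, 1],
    [0.2, 2.0, -3.4, -0.15, 1],
    [0.2, 2.5, -3.1, -0.15, 1]
  ]
}}

```text
clock: 4.6
tcp_pos: [0.3966, -0.2111, 0.2115]
orientation: [0.56, 0.432, 0.56, -0.432]
wrist_force: [-0.3, -0.9, 0.2]
finger_gap: -0.0002
```

```bash
python3 - <<'E'
from h import *
rows([.6074,.1216,.19],.1747,10,1)
E
```

```text
[0.2, 2.9, -2.7, np.float64(-0.149), 1], [0.2, 3.3, -2.2, np.float64(-0.149), 1],
[0.2, 3.5, -1.7, np.float64(-0.149), 1], [0.2, 3.8, -1.2, np.float64(-0.149), 1],
[0.2, 3.9, -0.6, np.float64(-0.149), 1], [0.2, 3.9, -0.0, np.float64(-0.149), 1],
[0.2, 3.9, 0.6, np.float64(-0.149), 1], [0.2, 3.8, 1.1, np.float64(-0.149), 1],
[0.3, 3.5, 1.7, np.float64(-0.149), 1], [0.2, 3.3, 2.2, np.float64(-0.149), 1],
--
end [0.60766807 0.12170923 0.19047447] 10.1406491006208 from [ 0.39663138 -0.21110539  0.21147447] -75.23006237387187
```

Emit:
{"api": "servo_tool", "payload": {
  "moves": [
    [0.2, 2.9, -2.7, -0.149, 1],
    [0.2, 3.3, -2.2, -0.149, 1],
    [0.2, 3.5, -1.7, -0.149, 1],
    [0.2, 3.8, -1.2, -0.149, 1],
    [0.2, 3.9, -0.6, -0.149, 1],
    [0.2, 3.9, 0, -0.149, 1],
    [0.2, 3.9, 0.6, -0.149, 1],
    [0.2, 3.8, 1.1, -0.149, 1],
    [0.3, 3.5, 1.7, -0.149, 1],
    [0.2, 3.3, 2.2, -0.149, 1]
  ]
}}

```text
clock: 5.85
tcp_pos: [0.6092, 0.1208, 0.1902]
orientation: [0.704, -0.063, 0.704, 0.062]
wrist_force: [1.8, -0.1, 0.7]
finger_gap: -0.0003
```

```bash
python3 - <<'E'
from h import *
np.set_printoptions(precision=4,suppress=True)
plan([.6074,.1216,.149],[-np.sin(.1747),np.cos(.1747)])
for n in ("wrist","scene"):
    w=optics.read_camera(n); save(w,n+"1"); print(n,[(q["location"],q["conf"]) for q in models.pinpoint("release_top",w)], proj(w,[.6074,.1216,.149]))
    if n=="wrist":
        for q in models.pinpoint("release_top",w)[:2]: print(atz(w,q["location"],.149))
E
```

```text
clock 5.85 tcp [0.6092 0.1208 0.1902] F [ 1.81 -0.09  0.66] gap -0.0003
R cols x,y,z [[0.0, -0.0, -1.0], [-0.176, 0.984, -0.0], [0.984, 0.176, 0.0]]
shift cm (current axes) [ 4.12  0.11 -0.17]
turn 0.002425369867992133 shift after turn [ 4.12  0.11 -0.17]
wrist [([256.5, 213.4], 0.79)] [254.5516 211.5352]
[0.6085 0.1231 0.149 ]
scene [([281.5, 214.2], 0.6), ([394.9, 293.7], 0.35)] [280.874  213.2291]
```

View pics/wrist1.png

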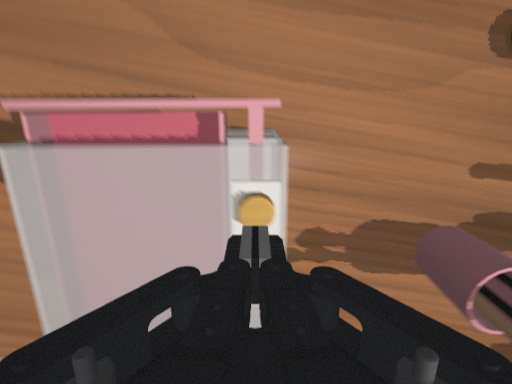

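View pics/scene1.png

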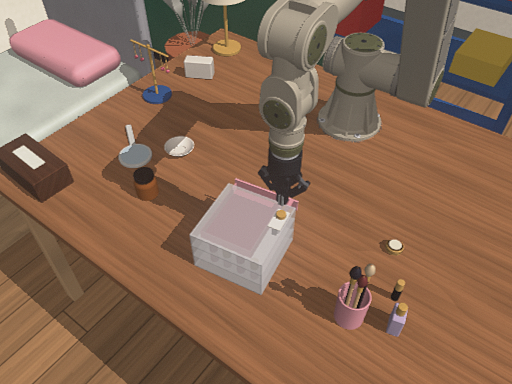

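Wrist view: the brass cap at (256,210) is just ahead of the shut tips. The measured position (0.6085, 0.123) agrees with the fit to within 2 mm. Now I press.

Emit:
{"api": "servo_tool", "payload": {
  "moves": [
    [1.0, 0.1, 0, 0, 1],
    [1.2, 0, 0, 0, 1],
    [1.0, 0, 0, 0, 1],
    [0.7, 0, 0, 0, 1],
    [0.2, 0, 0, 0, 1],
    [0.2, 0, 0, 0, 1],
    [0.2, 0, 0, 0, 1],
    [0.2, 0, 0, 0, 1],
    [0.1, 0, 0, 0, 1],
    [0, 0, 0, 0, 1]
  ]
}}

```text
clock: 7.35
tcp_pos: [0.6089, 0.1207, 0.1427]
orientation: [0.705, -0.061, 0.704, 0.061]
wrist_force: [-0.0, 0.8, 3.8]
finger_gap: -0.0
```

```bash
python3 - <<'E'
from h import *
w=optics.read_camera("scene"); save(w,"scene2"); w=optics.read_camera("wrist"); save(w,"wrist2")
print(env.get_state()["wrist_force"])
E
```

```text
[-0.32615077  0.26582312  4.41138396]
```

View pics/wrist2.png

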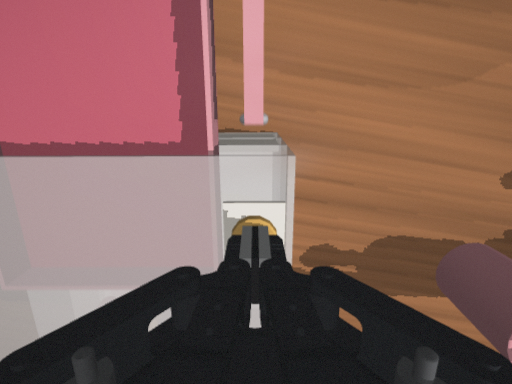

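The tray has sprung out: its floor and side wall now show in front of the housing. Next I lift and go to the compact.

```bash
python3 - <<'E'
from h import *
np.set_printoptions(precision=4,suppress=True)
plan([.4285,.379,.20])
s=optics.read_camera("scene"); t=optics.read_camera("top")
save(t,"top2")
for n in ("tray_place","tray_front","compact_center"):
    a=models.pinpoint(n,s); b=models.pinpoint(n,t)
    print(n,[(q["location"],q["conf"]) for q in a],[(q["location"],q["conf"]) for q in b])
    if a and b:
        X=tri([(s,a[0]["location"]),(t,b[0]["location"])]); print(X,proj(s,X),proj(t,X))
E
```

```text
clock 7.45 tcp [0.6088 0.1207 0.1427] F [-0.33  0.27  4.41] gap -0.0001
R cols x,y,z [[0.001, 0.0, -1.0], [-0.171, 0.985, -0.0], [0.985, 0.171, 0.001]]
shift cm (current axes) [ -5.75  28.54 -13.33]
tray_place [([262.6, 191.9], 0.88)] [([248.9, 210.4], 0.92), ([137.8, 164.9], 0.33)]
[0.5254 0.0068 0.0834] [263.0201 191.9269] [249.2439 210.1783]
tray_front [([276.4, 175.1], 0.7)] [([248.1, 232.9], 0.59)]
[0.4592 0.0076 0.0982] [276.8265 175.1187] [248.4641 232.6685]
compact_center [([393.5, 245.6], 0.46)] [([128.7, 243.3], 0.59)]
[0.4262 0.3746 0.0212] [393.635  245.5914] [128.809  243.2458]
```

View pics/top2.png

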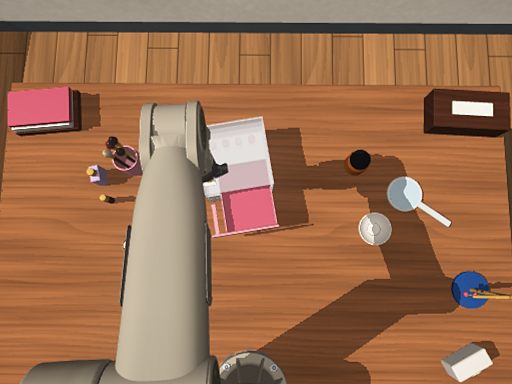

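View pics/scene2.png

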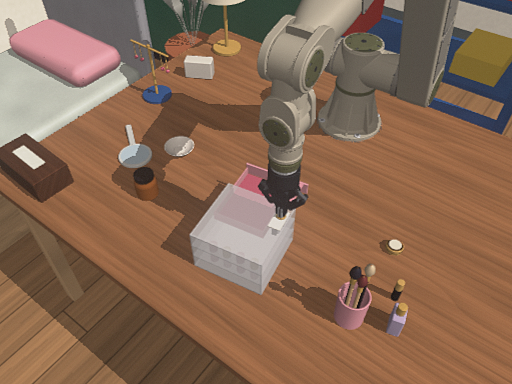

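Emit:
{"api": "servo_tool", "payload": {
  "moves": [
    [-3, 0, 0, 0, 1],
    [-2.8, 0, 0, 0, 1],
    [0, 3.6, -1.7, 0, 0],
    [0, 3.6, -1.7, 0, -1],
    [0, 3.6, -1.7, 0, -1],
    [0, 3.6, -1.7, 0, -1],
    [0, 3.6, -1.7, 0, -1],
    [0, 3.6, -1.7, 0, -1],
    [0, 3.5, -1.6, 0, -1],
    [0, 3.4, -1.5, 0, -1]
  ]
}}

```text
clock: 9.1
tcp_pos: [0.427, 0.3791, 0.1992]
orientation: [0.704, -0.061, 0.705, 0.06]
wrist_force: [0.1, 0.1, 0.0]
finger_gap: 0.0854
```

```bash
python3 - <<'E'
from h import *
np.set_printoptions(precision=4,suppress=True)
w=optics.read_camera("wrist"); save(w,"wrist3"); s=optics.read_camera("scene"); save(s,"scene3"); t=optics.read_camera("top"); save(t,"top3")
for n in ("compact_center",):
  L=[]
  for c in (w,s,t):
    q=models.pinpoint(n,c); print([(x["location"],x["conf"]) for x in q]); L.append((c,q[0]["location"])) if q else 0
    o=models.outline_of(n,c); print("outl",[(x["location"],x["conf"]) for x in o[:2]])
  X=tri(L); print(X,[proj(c,X)-u for c,u in L]); print([atz(c,u,.01) for c,u in L])
plan([.4285,.379,.20])
E
```

```text
[([251.8, 164.9], 0.58)]
outl [([252.6, 162.8], 0.77)]
[([396.9, 244.2], 0.76)]
outl [([147.3, 180.7], 0.63), ([395.2, 246.8], 0.46)]
[([127.6, 243.3], 0.6)]
outl [([128.2, 241.2], 0.53)]
[0.4224 0.3776 0.026 ] [array([1.4067, 2.2147]), array([-1.2376, -0.0319]), array([-0.3697,  1.1388])]
[array([0.4234, 0.376 , 0.01  ]), array([0.4074, 0.3781, 0.01  ]), array([0.4261, 0.3821, 0.01  ])]
clock 9.55 tcp [0.4291 0.3777 0.2   ] F [ 0.32 -0.87  0.42] gap 0.0855
R cols x,y,z [[-0.0, -0.0, -1.0], [-0.17, 0.985, -0.0], [0.985, 0.17, -0.0]]
shift cm (current axes) [ 0.    0.14 -0.04]
```

View pics/wrist3.png

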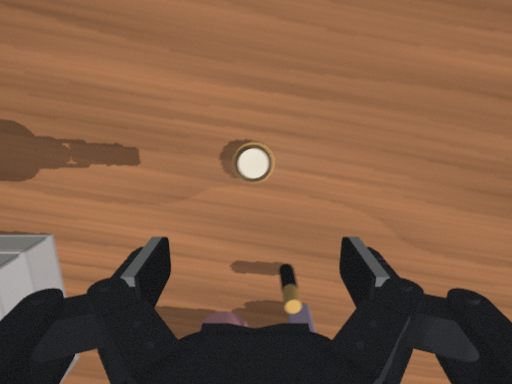

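The compact shows at (253,162) between the open fingers, clear of everything. I go lower for a second wrist view.

Emit:
{"api": "servo_tool", "payload": {
  "moves": [
    [2, 0, -0.2, 0, -1],
    [2, 0, -0.2, 0, -1],
    [2, 0, -0.2, 0, -1],
    [2, 0, 0, 0, -1],
    [1, 0, 0, 0, -1],
    [0.5, 0, 0, 0, -1],
    [0, 0, 0, 0, -1],
    [0, 0, 0, 0, -1],
    [0, 0, 0, 0, -1],
    [0, 0, 0, 0, -1]
  ]
}}

```text
clock: 10.8
tcp_pos: [0.4228, 0.3778, 0.1056]
orientation: [0.705, -0.061, 0.704, 0.061]
wrist_force: [0.6, 0.1, 0.6]
finger_gap: 0.0854
```

```bash
python3 - <<'E'
from h import *
np.set_printoptions(precision=4,suppress=True)
w=optics.read_camera("wrist"); save(w,"wrist4")
q=models.pinpoint("compact_center",w); print([(x["location"],x["conf"],atz(w,x["location"],.01)) for x in q])
o=models.outline_of("compact_center",w)
for x in o[:2]:
    ys,xs=np.nonzero(x["pixels"]); print(x["conf"],x["location"],xs.min(),xs.max(),ys.min(),ys.max())
    (cx,cy),r=cv2.minEnclosingCircle(np.argwhere(x["pixels"])[:,::-1].astype(np.float32)); print(cx,cy,r,atz(w,(cx,cy),.02))
plan([.423,.378,.02])
print("tcp in image",proj(w,pose()[1]))
E
```

```text
[([247.0, 185.7], 0.96, array([0.4192, 0.3717, 0.01  ]))]
0.79 [250.5, 188.0] 223 278 159 216
250.5225067138672 187.1986846923828 29.173351287841797 [0.4172 0.3746 0.02  ]
clock 10.95 tcp [0.4227 0.3776 0.1054] F [0.46 0.41 0.29] gap 0.0857
R cols x,y,z [[0.0, 0.0, -1.0], [-0.171, 0.985, -0.0], [0.985, 0.171, 0.0]]
shift cm (current axes) [8.54 0.03 0.04]
tcp in image [252.2841 240.941 ]
```

View pics/wrist4.png

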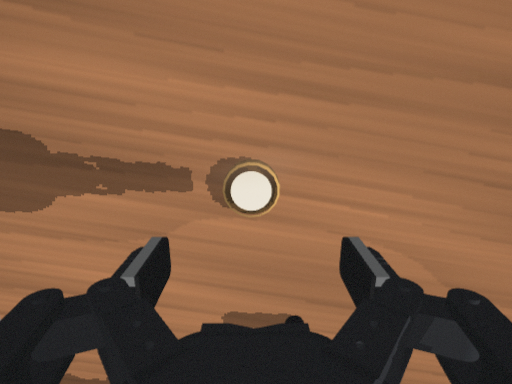

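```bash
python3 - <<'E'
from h import *
np.set_printoptions(precision=4,suppress=True)
w=optics.read_camera("wrist"); E=np.array(w["extrinsics"]); C=-E[:3,:3].T@E[:3,3]; print("cam",C,"tcp",pose()[1],E[:3,:3])
D=np.array([.4291,.3777,.2000])-pose()[1]
w3=dict(w); E3=E.copy(); E3[:3,3]=-E[:3,:3]@(C+D); w3["extrinsics"]=E3
for a,b in [((253.5,162),(251,188)),((253,163.5),(251,190.5))]:
    X=tri([(w3,a),(w,b)]); print(X,proj(w3,X)-a,proj(w,X)-b, atz(w3,a,.02),atz(w,b,.02))
print("tray",atz(w,(251,188),0.02))
E
```

```text
cam [0.3523 0.3667 0.2473] tcp [0.4226 0.3776 0.1053] [[-0.1712  0.9852  0.0002]
 [-0.9457 -0.1643 -0.2806]
 [-0.2765 -0.0482  0.9598]]
[ 0.4264  0.3765 -0.0108] [-0.3695 -0.036 ] [0.4921 0.0473] [0.4204 0.3761 0.02  ] [0.4176 0.3749 0.02  ]
[ 0.4274  0.3764 -0.0061] [-0.1089 -0.0082] [0.1456 0.0108] [0.4222 0.3758 0.02  ] [0.4197 0.3753 0.02  ]
tray [0.4176 0.3749 0.02  ]
```

Emit:
{"api": "servo_tool", "payload": {
  "moves": [
    [2, -0.2, -0.2, 0, -1],
    [2, 0, 0, 0, -1],
    [1, 0, 0, 0, -1],
    [0.8, 0, 0, 0, -1],
    [0.4, 0, 0, 0, -1],
    [0.3, 0, 0, 0, -1],
    [0, 0, 0, 0, -1],
    [0, 0, 0, 0, -1],
    [0, 0, 0, 0, -1],
    [0, 0, 0, 0, -1]
  ]
}}

```text
clock: 12.25
tcp_pos: [0.4211, 0.3753, 0.0404]
orientation: [0.705, -0.061, 0.704, 0.061]
wrist_force: [0.4, 0.4, -0.2]
finger_gap: 0.0854
```

```bash
python3 - <<'E'
from h import *
np.set_printoptions(precision=4,suppress=True)
w=optics.read_camera("wrist"); save(w,"wrist5")
o=models.outline_of("compact_center",w)
for x in o[:2]:
    ys,xs=np.nonzero(x["pixels"]); print(x["conf"],x["location"],xs.min(),xs.max(),ys.min(),ys.max())
    (cx,cy),r=cv2.minEnclosingCircle(np.argwhere(x["pixels"])[:,::-1].astype(np.float32)); print(cx,cy,r,atz(w,(cx,cy),.02),atz(w,(cx,cy),.01))
plan([.423,.378,.02])
print("tcp in image",proj(w,pose()[1]), [proj(w,[pose()[1][0],pose()[1][1],z]) for z in (0,.01,.02)])
E
```

```text
0.68 [254.4, 218.3] 214 291 180 257
253.02737426757812 218.80548095703125 39.49990463256836 [0.4163 0.3747 0.02  ] [0.4204 0.3754 0.01  ]
clock 12.35 tcp [0.4211 0.3753 0.0403] F [-0.11 -0.24  0.58] gap 0.0857
R cols x,y,z [[0.0, -0.0, -1.0], [-0.171, 0.985, -0.0], [0.985, 0.171, 0.0]]
shift cm (current axes) [2.03 0.23 0.24]
tcp in image [252.3634 241.1824] [array([252.8173, 214.106 ]), array([252.7223, 219.7693]), array([252.617 , 226.0509])]
```

View pics/wrist5.png

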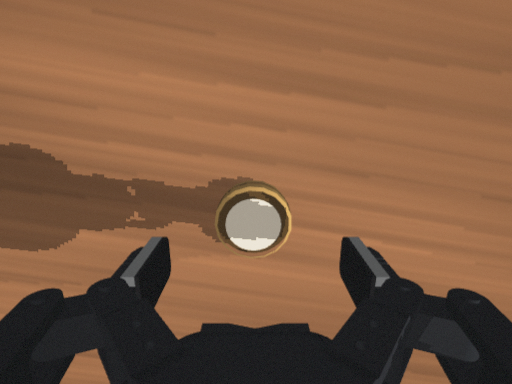

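The compact is now at (253,219), and its widest ring is 77 px across, which fits its mid-height z≈0.01. The centre is (0.4205, 0.3754), within 1 mm of the tool. I descend and grasp.

Emit:
{"api": "servo_tool", "payload": {
  "moves": [
    [1.5, 0, 0, 0, -1],
    [1.2, 0, 0, 0, -1],
    [0.6, 0, 0, 0, -1],
    [0.4, 0, 0, 0, -1],
    [0.1, 0, 0, 0, -1],
    [0, 0, 0, 0, -0.5],
    [0, 0, 0, 0, 0],
    [0, 0, 0, 0, 0.5],
    [0, 0, 0, 0, 1],
    [0, 0, 0, 0, 1]
  ],
  "grip_force": 25
}}

```text
clock: 13.6
tcp_pos: [0.4213, 0.3755, 0.0029]
orientation: [0.705, -0.061, 0.704, 0.061]
wrist_force: [-1.5, -1.1, 5.1]
finger_gap: 0.047
```

```bash
python3 - <<'E'
from h import *
w=optics.read_camera("wrist"); save(w,"wrist6"); print(env.get_state()["finger_gap"],env.get_state()["wrist_force"])
E
```

```text
0.04698769141113593 [-1.0982111   0.08477298  6.11602598]
```

View pics/wrist6.png

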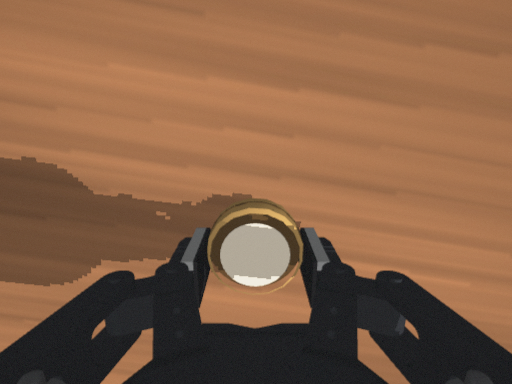

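The fingers have stopped at 47 mm on the compact, centred. I lift and carry it.

Emit:
{"api": "servo_tool", "payload": {
  "moves": [
    [-1.5, 0, 0, 0, 1],
    [-3.5, 0, 0, 0, 1],
    [-4, 0, 0, 0, 1],
    [-4, 0, 0, 0, 1],
    [-4, -1.5, 0, 0, 1],
    [-2, -3, 0.3, 0, 1],
    [-1, -4, 0.5, 0, 1],
    [0, -4, 0.5, 0, 1],
    [0, -4, 0.5, 0, 1],
    [0, -4, 0.5, 0, 1]
  ]
}}

```text
clock: 14.9
tcp_pos: [0.479, 0.176, 0.2031]
orientation: [0.705, -0.061, 0.704, 0.061]
wrist_force: [0.4, 0.2, -0.4]
finger_gap: 0.0468
```

Emit:
{"api": "servo_tool", "payload": {
  "moves": [
    [0, -4, 0.4, 0, 1],
    [0, -4, 0.4, 0, 1],
    [0, -3.5, 0.2, 0, 1],
    [0, -3, 0.1, 0, 1],
    [0, -2, 0, 0, 1],
    [0, -1, 0, 0, 1],
    [0, 0, 0, 0, 1],
    [0, 0, 0, 0, 1],
    [0, 0, 0, 0, 1],
    [0, 0, 0, 0, 1]
  ]
}}

```text
clock: 16.15
tcp_pos: [0.5196, 0.0073, 0.2023]
orientation: [0.704, -0.061, 0.704, 0.061]
wrist_force: [-0.1, 0.3, -1.1]
finger_gap: 0.0468
```

```bash
python3 - <<'E'
from h import *
np.set_printoptions(precision=4,suppress=True)
w=optics.read_camera("wrist"); save(w,"wrist7");s=optics.read_camera("scene"); save(s,"scene7"); t=optics.read_camera("top"); save(t,"top7")
plan([.52,.008,.2])
for n in ("tray_place","tray_front"):
  for k,c in (("w",w),("s",s),("t",t)):
    q=models.pinpoint(n,c); print(n,k,[(x["location"],x["conf"],atz(c,x["location"],.097 if n=="tray_place" else .112)) for x in q[:2]])
import pickle; pickle.dump((w,s,t),open("v7.pkl","wb"))
E
```

```text
clock 16.3 tcp [0.5196 0.007  0.2023] F [-0.24 -0.44 -1.16] gap 0.0467
R cols x,y,z [[-0.0, -0.0, -1.0], [-0.172, 0.985, -0.0], [0.985, 0.172, -0.0]]
shift cm (current axes) [0.23 0.09 0.06]
tray_place w [([250.0, 191.0], 0.89, array([0.523 , 0.0049, 0.097 ]))]
tray_place s [([263.2, 188.9], 0.68, array([0.526 , 0.0076, 0.097 ]))]
tray_place t []
tray_front w [([277.6, 118.9], 0.86, array([0.4566, 0.0158, 0.112 ])), ([486.2, 315.7], 0.7, array([0.6032, 0.25  , 0.112 ]))]
tray_front s [([277.0, 172.2], 0.91, array([0.4608, 0.0087, 0.112 ]))]
tray_front t []
```

View pics/wrist7.png

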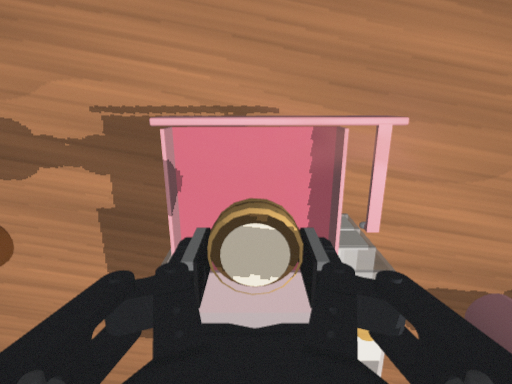

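View pics/scene7.png

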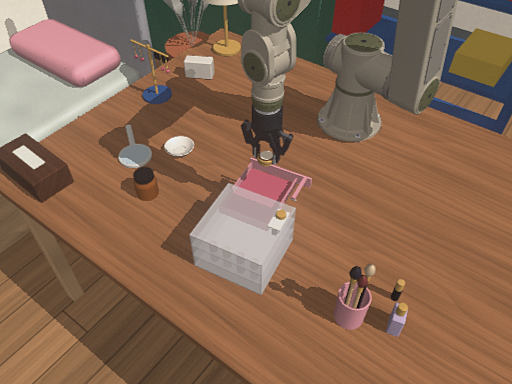

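```bash
python3 - <<'E'
from h import *
import pickle
np.set_printoptions(precision=4,suppress=True)
w,s,t=pickle.load(open("v7.pkl","rb"))
a,b=atz(w,(152,121),.13),atz(w,(407,121),.13); print("front",a,b,np.linalg.norm(a-b),(a+b)/2)
d=(b-a);yaw=np.arctan2(-d[0],d[1]); print("yaw",np.degrees(yaw))
l,r=atz(w,(168.5,135),.12),atz(w,(344,135),.12); print("walls",l,r,np.linalg.norm(l-r),(l+r)/2)
l2,r2=atz(w,(175.5,235),.12),atz(w,(339,235),.12); print("walls2",l2,r2,np.linalg.norm(l2-r2),(l2+r2)/2)
ex=np.array([np.cos(.1747),np.sin(.1747),0]);ey=np.array([-ex[1],ex[0],0])
m=(l+r)/2; f=(a+b)/2; print("tray y rel front",(m-f)@ey)
P=f+ex*.065+ey*((m-f)@ey); print("place",P)
o=np.array([.6751,.0543,0]); 
for q in (P,f,m,np.array([.524,.006,0])): print((q-o)@ex,(q-o)@ey)
E
```

```text
front [ 0.4731 -0.0752  0.13  ] [0.4413 0.1071 0.13  ] 0.185048999021024 [0.4572 0.016  0.13  ]
yaw 9.907517438349736
walls [ 0.4826 -0.0652  0.12  ] [0.4594 0.0678 0.12  ] 0.13509313970043266 [0.471  0.0013 0.12  ]
walls2 [ 0.5657 -0.0519  0.12  ] [0.5417 0.0853 0.12  ] 0.13926022740132876 [0.5537 0.0167 0.12  ]
tray y rel front -0.016825833098091648
place [0.5242 0.0107 0.13  ]
-0.1562215795537771 -0.016716704824199055
-0.22122157955377708 0.00010912827389259394
-0.21022165044202207 -0.016716704824199055
-0.1571952196346581 -0.02130171176247598
```

Emit:
{"api": "servo_tool", "payload": {
  "moves": [
    [1, 0.2, 0.3, 0, 1],
    [2, 0, 0, 0, 1],
    [2, 0, 0, 0, 1],
    [2, 0, 0, 0, 1],
    [1.5, 0, 0, 0, 1],
    [0.8, 0, 0, 0, 1],
    [0.4, 0, 0, 0, 1],
    [0.1, 0, 0, 0, 1],
    [0, 0, 0, 0, 1],
    [0, 0, 0, 0, 1]
  ]
}}

```text
clock: 17.85
tcp_pos: [0.5226, 0.0092, 0.1048]
orientation: [0.705, -0.061, 0.704, 0.061]
wrist_force: [0.0, -0.3, -0.4]
finger_gap: 0.0467
```

Emit:
{"api": "servo_tool", "payload": {
  "moves": [
    [0.05, 0, 0, 0, 1],
    [0.05, 0, 0, 0, 1],
    [0.05, 0, 0, 0, 1],
    [0.05, 0, 0, 0, 1],
    [0.05, 0, 0, 0, 1],
    [0, 0, 0, 0, 1],
    [0, 0, 0, 0, 1],
    [0, 0, 0, 0, 1],
    [0, 0, 0, 0, 1],
    [0, 0, 0, 0, 1]
  ]
}}

```text
clock: 19.1
tcp_pos: [0.5222, 0.0092, 0.1018]
orientation: [0.704, -0.061, 0.704, 0.061]
wrist_force: [-0.3, 0.1, -0.4]
finger_gap: 0.0467
```

```bash
python3 - <<'E'
from h import *
w=optics.read_camera("wrist"); save(w,"wrist8"); s=optics.read_camera("scene"); save(s,"scene8")
cv2.imwrite("pics/crop8.png",cv2.resize(s["pixels"][120:280,180:340],None,fx=3.5,fy=3.5,interpolation=cv2.INTER_CUBIC))
print(env.get_state()["finger_gap"],env.get_state()["wrist_force"],env.get_state()["tcp_pos"])
E
```

```text
0.04661289260328232 [-0.15931006  0.61544735 -1.33620684] [0.52227043 0.00921015 0.10179524]
```

View pics/wrist8.png

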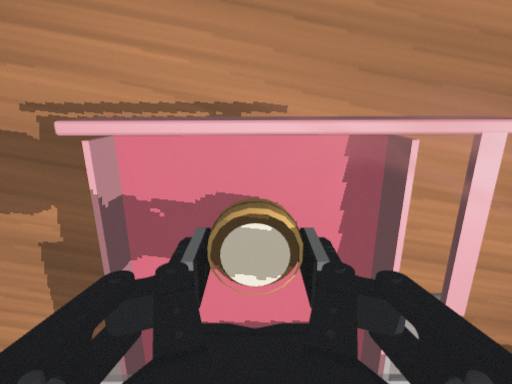

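View pics/crop8.png

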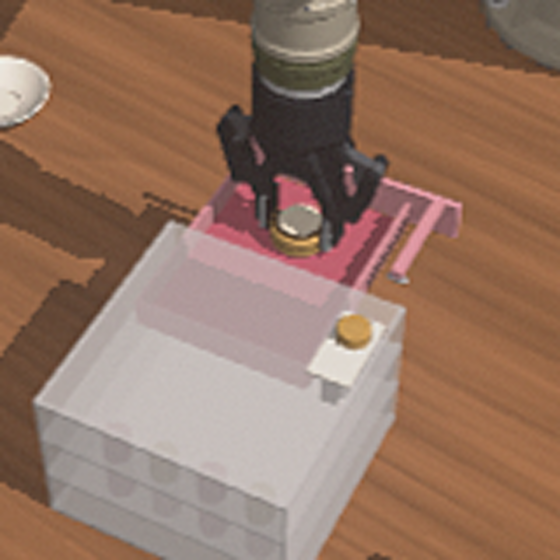

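The compact is over the middle of the tray floor, with no contact yet. I lower it in small steps.

Emit:
{"api": "servo_tool", "payload": {
  "moves": [
    [0.04, 0, 0, 0, 1],
    [0.04, 0, 0, 0, 1],
    [0.04, 0, 0, 0, 1],
    [0.04, 0, 0, 0, 1],
    [0, 0, 0, 0, 1],
    [0, 0, 0, 0, 1],
    [0, 0, 0, 0, 1],
    [0, 0, 0, 0, 1],
    [0, 0, 0, 0, 1],
    [0, 0, 0, 0, 1]
  ]
}}

```text
clock: 20.45
tcp_pos: [0.5222, 0.0092, 0.1002]
orientation: [0.704, -0.061, 0.704, 0.061]
wrist_force: [-0.0, 0.3, 0.6]
finger_gap: 0.0464
```

Emit:
{"api": "servo_tool", "payload": {
  "moves": [
    [0.03, 0, 0, 0, 1],
    [0.03, 0, 0, 0, 1],
    [0, 0, 0, 0, 1],
    [0, 0, 0, 0, 1],
    [0, 0, 0, 0, 1],
    [0, 0, 0, 0, 1],
    [0, 0, 0, 0, 1],
    [0, 0, 0, 0, 1],
    [0, 0, 0, 0, 1],
    [0, 0, 0, 0, 1]
  ]
}}

```text
clock: 21.7
tcp_pos: [0.5223, 0.0092, 0.0998]
orientation: [0.705, -0.061, 0.704, 0.061]
wrist_force: [-1.1, -0.4, 5.5]
finger_gap: 0.0471
```

Contact at the same height above the floor as at the grasp. I release it and rise.

Emit:
{"api": "servo_tool", "payload": {
  "moves": [
    [0, 0, 0, 0, -0.3],
    [0, 0, 0, 0, -0.5],
    [0, 0, 0, 0, -0.5],
    [0, 0, 0, 0, -0.5],
    [-0.5, 0, 0, 0, -0.5],
    [-1.5, 0, 0, 0, -0.5],
    [-2.5, 0, 0, 0, -0.5],
    [-3, 0, 0, 0, -0.5],
    [-2.5, 0, 0, 0, -0.5],
    [0, 0, 0, 0, -0.5]
  ]
}}

```text
clock: 22.95
tcp_pos: [0.524, 0.009, 0.2028]
orientation: [0.706, -0.061, 0.702, 0.06]
wrist_force: [1.3, -0.5, -0.5]
finger_gap: 0.0641
```

```bash
python3 - <<'E'
from h import *
np.set_printoptions(precision=4,suppress=True)
w=optics.read_camera("wrist"); save(w,"wrist9")
q=models.pinpoint("compact_center",w); print([(x["location"],x["conf"],atz(w,x["location"],.107)) for x in q])
q=models.pinpoint("tray_front",w); print([(x["location"],x["conf"],atz(w,x["location"],.112)) for x in q])
plan([.43,.01,.2])
E
```

```text
[([255.2, 186.2], 0.72, array([0.5202, 0.0099, 0.107 ]))]
[([278.9, 109.8], 0.64, array([0.4547, 0.0172, 0.112 ]))]
clock 23.1 tcp [0.5219 0.0093 0.1992] F [-0.6   0.1  -0.28] gap 0.0641
R cols x,y,z [[-0.001, -0.0, -1.0], [-0.171, 0.985, 0.0], [0.985, 0.171, -0.001]]
shift cm (current axes) [-0.08  1.64 -9.04]
```

View pics/wrist9.png

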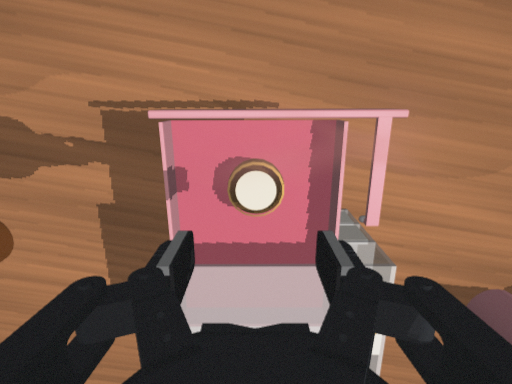

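The compact lies flat at the middle of the open tray, at (255,187). Next I shut the fingers and go down in front of the tray face.

Emit:
{"api": "servo_tool", "payload": {
  "moves": [
    [0, 0, -2, 0, 0.5],
    [0, 0.4, -3, 0, 1],
    [0, 0.7, -3, 0, 1],
    [0, 0.6, -2.6, 0, 1],
    [1.5, 0, 0, 0, 1],
    [2.5, 0, 0, 0, 1],
    [2.5, 0, 0, 0, 1],
    [2, 0, 0, 0, 1],
    [1.2, 0, 0, 0, 1],
    [0, 0, 0, 0, 1]
  ]
}}

```text
clock: 24.35
tcp_pos: [0.4138, 0.008, 0.1015]
orientation: [0.704, -0.061, 0.705, 0.061]
wrist_force: [-0.1, 0.1, 0.4]
finger_gap: 0.0
```

```bash
cat > og.py <<'E'
from h import *
np.set_printoptions(precision=4,suppress=True)
o=np.array([.6751,.0543,0]); ex=np.array([np.cos(.1747),np.sin(.1747),0]);ey=np.array([-ex[1],ex[0],0])
def og():
    st=env.get_state(); p=np.array(st["tcp_pos"]); print("t",round(st["clock"],2),"org x,y,z",(p-o)@ex,(p-o)@ey,p[2],"Fx(org)",np.array(st["wrist_force"])@ex,np.array(st["wrist_force"])@ey,"Fz",st["wrist_force"][2],"gap",st["finger_gap"])
E
python3 - <<'E'
from og import *
og()
s=optics.read_camera("scene"); cv2.imwrite("pics/crop10.png",cv2.resize(s["pixels"][100:280,180:360],None,fx=3.2,fy=3.2,interpolation=cv2.INTER_CUBIC))
E
```

```text
t 24.35 org x,y,z -0.26537905868805006 -0.00018429388334870715 0.10151713413746685 Fx(org) -0.06990757825988766 0.1337389914340749 Fz 0.42608242165103505 gap 4.117920936963653e-05
```

View pics/crop10.png

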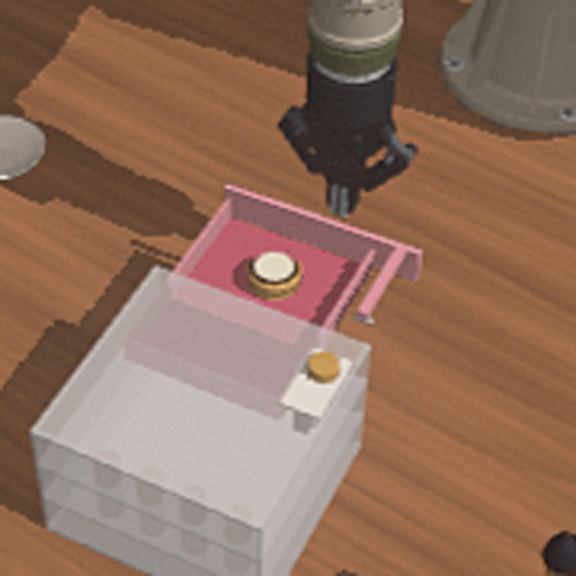

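The tool stands in front of the centre of the face with the compact lying in the tray. I start pushing gently.

Emit:
{"api": "servo_tool", "payload": {
  "moves": [
    [0, 0, 0.5, 0, 1],
    [0, 0, 0.5, 0, 1],
    [0, 0, 0.4, 0, 1],
    [0, 0, 0.3, 0, 1],
    [0, 0, 0.3, 0, 1],
    [0, 0, 0.3, 0, 1],
    [0, 0, 0.3, 0, 1],
    [0, 0, 0.3, 0, 1],
    [0, 0, 0.3, 0, 1],
    [0, 0, 0.3, 0, 1]
  ]
}}

```text
clock: 25.65
tcp_pos: [0.449, 0.0138, 0.1024]
orientation: [0.704, -0.061, 0.705, 0.061]
wrist_force: [-2.4, -0.0, 1.0]
finger_gap: -0.0001
```

```bash
python3 -c "
from og import *
og()"
```

```text
t 25.65 org x,y,z -0.22972609998934032 -0.000565170924931926 0.10244906549384848 Fx(org) -2.3499575752015693 0.364117434904162 Fz 0.9666108972975431 gap -7.276472165856393e-05
```

Emit:
{"api": "servo_tool", "payload": {
  "moves": [
    [0, 0, 0.3, 0, 1],
    [0, 0, 0.35, 0, 1],
    [0, 0, 0.4, 0, 1],
    [0, 0, 0.4, 0, 1],
    [0, 0, 0.4, 0, 1],
    [0, 0, 0.4, 0, 1],
    [0, 0, 0.4, 0, 1],
    [0, 0, 0.4, 0, 1],
    [0, 0, 0.4, 0, 1],
    [0, 0, 0.4, 0, 1]
  ]
}}

```text
clock: 26.9
tcp_pos: [0.4873, 0.0206, 0.1025]
orientation: [0.704, -0.061, 0.705, 0.061]
wrist_force: [-4.5, 1.7, 1.0]
finger_gap: -0.0002
```

```bash
python3 -c "
from og import *
og()
w=optics.read_camera('wrist'); save(w,'wrist11'); s=optics.read_camera('scene'); cv2.imwrite('pics/crop11.png',cv2.resize(s['pixels'][100:280,180:360],None,fx=3.2,fy=3.2,interpolation=cv2.INTER_CUBIC))"
```

```text
t 26.9 org x,y,z -0.19075708421773513 -0.0005839271779079519 0.10246856604159149 Fx(org) -4.134934228315354 2.4851910675204523 Fz 1.035866328568945 gap -0.0002108675299620393
```

View pics/crop11.png

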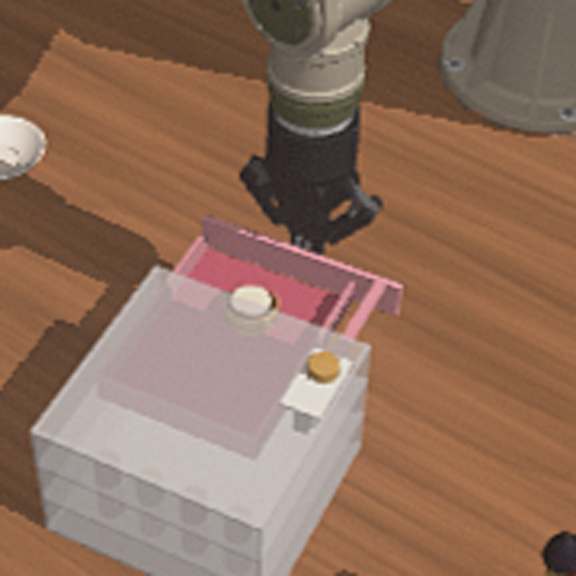

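View pics/wrist11.png

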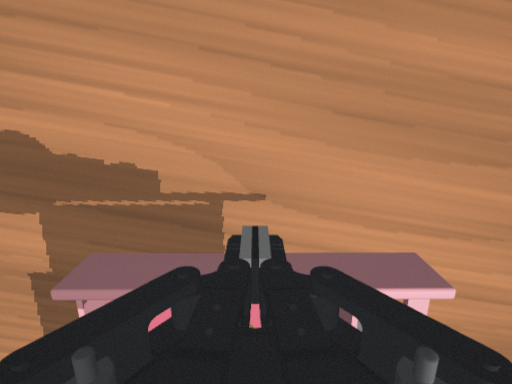

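The tray slides in straight and the compact passes under the roof edge. I continue to just short of the latch zone.

Emit:
{"api": "servo_tool", "payload": {
  "moves": [
    [0, 0, 0.3, 0, 1],
    [0, 0, 0.3, 0, 1],
    [0, 0, 0.3, 0, 1],
    [0, 0, 0.3, 0, 1],
    [0, 0, 0.3, 0, 1],
    [0, 0, 0.3, 0, 1],
    [0, 0, 0.3, 0, 1],
    [0, 0, 0.3, 0, 1],
    [0, 0, 0.2, 0, 1],
    [0, 0, 0.2, 0, 1]
  ]
}}

```text
clock: 28.25
tcp_pos: [0.5149, 0.0253, 0.1025]
orientation: [0.704, -0.061, 0.705, 0.061]
wrist_force: [-4.2, 2.3, 0.4]
finger_gap: 0.0
```

Emit:
{"api": "servo_tool", "payload": {
  "moves": [
    [0, 0, 0.1, 0, 1],
    [0, 0, 0.1, 0, 1],
    [0, 0, 0.1, 0, 1],
    [0, 0, 0.1, 0, 1],
    [0, 0, 0.1, 0, 1],
    [0, 0, 0, 0, 1],
    [0, 0, 0, 0, 1],
    [0, 0, 0, 0, 1],
    [0, 0, 0, 0, 1],
    [0, 0, 0, 0, 1]
  ]
}}

```text
clock: 29.5
tcp_pos: [0.5198, 0.026, 0.1026]
orientation: [0.704, -0.061, 0.704, 0.061]
wrist_force: [-3.6, 1.9, -0.5]
finger_gap: -0.0004
```

```bash
python3 -c "
from og import *
og()"
```

```text
t 29.5 org x,y,z -0.15782202615912627 -0.0008424759244188967 0.10255914537521729 Fx(org) -3.1875653014431635 2.4887099410677136 Fz -0.5012331359567257 gap -0.00039106896261291636
```

Emit:
{"api": "servo_tool", "payload": {
  "moves": [
    [0, 0, 0.05, 0, 1],
    [0, 0, 0.05, 0, 1],
    [0, 0, 0.05, 0, 1],
    [0, 0, 0.05, 0, 1],
    [0, 0, 0.05, 0, 1],
    [0, 0, 0.05, 0, 1],
    [0, 0, 0, 0, 1],
    [0, 0, 0, 0, 1],
    [0, 0, 0, 0, 1],
    [0, 0, 0, 0, 1]
  ]
}}

```text
clock: 30.75
tcp_pos: [0.5226, 0.0266, 0.1025]
orientation: [0.704, -0.061, 0.705, 0.061]
wrist_force: [-4.6, 2.4, -0.0]
finger_gap: -0.0001
```

Emit:
{"api": "servo_tool", "payload": {
  "moves": [
    [0, 0, 0.05, 0, 1],
    [0, 0, 0.05, 0, 1],
    [0, 0, 0.05, 0, 1],
    [0, 0, 0.05, 0, 1],
    [0, 0, 0.05, 0, 1],
    [0, 0, 0.05, 0, 1],
    [0, 0, 0, 0, 1],
    [0, 0, 0, 0, 1],
    [0, 0, 0, 0, 1],
    [0, 0, 0, 0, 1]
  ]
}}

```text
clock: 32.0
tcp_pos: [0.5254, 0.027, 0.1026]
orientation: [0.704, -0.061, 0.705, 0.061]
wrist_force: [-5.8, 1.8, 1.9]
finger_gap: -0.0001
```

Emit:
{"api": "servo_tool", "payload": {
  "moves": [
    [0, 0, 0.05, 0, 1],
    [0, 0, 0.05, 0, 1],
    [0, 0, 0.05, 0, 1],
    [0, 0, 0.05, 0, 1],
    [0, 0, 0.05, 0, 1],
    [0, 0, 0, 0, 1],
    [0, 0, 0, 0, 1],
    [0, 0, 0, 0, 1],
    [0, 0, 0, 0, 1],
    [0, 0, 0, 0, 1]
  ]
}}

```text
clock: 33.25
tcp_pos: [0.5278, 0.0275, 0.1026]
orientation: [0.704, -0.061, 0.705, 0.061]
wrist_force: [-5.7, 2.2, 1.0]
finger_gap: -0.0
```

Emit:
{"api": "servo_tool", "payload": {
  "moves": [
    [0, 0, 0.05, 0, 1],
    [0, 0, 0.05, 0, 1],
    [0, 0, 0.05, 0, 1],
    [0, 0, 0.05, 0, 1],
    [0, 0, 0.05, 0, 1],
    [0, 0, 0, 0, 1],
    [0, 0, 0, 0, 1],
    [0, 0, 0, 0, 1],
    [0, 0, 0, 0, 1],
    [0, 0, 0, 0, 1]
  ]
}}

```text
clock: 34.5
tcp_pos: [0.5303, 0.0279, 0.1025]
orientation: [0.704, -0.061, 0.705, 0.061]
wrist_force: [-5.9, 1.9, 1.0]
finger_gap: 0.0002
```

Emit:
{"api": "servo_tool", "payload": {
  "moves": [
    [0, 0, 0.05, 0, 1],
    [0, 0, 0.05, 0, 1],
    [0, 0, 0.05, 0, 1],
    [0, 0, 0.05, 0, 1],
    [0, 0, 0.05, 0, 1],
    [0, 0, 0, 0, 1],
    [0, 0, 0, 0, 1],
    [0, 0, 0, 0, 1],
    [0, 0, 0, 0, 1],
    [0, 0, 0, 0, 1]
  ]
}}

```text
clock: 35.75
tcp_pos: [0.5323, 0.0283, 0.1026]
orientation: [0.704, -0.061, 0.705, 0.061]
wrist_force: [-6.3, 1.9, 1.3]
finger_gap: 0.0001
```

Emit:
{"api": "servo_tool", "payload": {
  "moves": [
    [0, 0, 0.05, 0, 1],
    [0, 0, 0.05, 0, 1],
    [0, 0, 0.05, 0, 1],
    [0, 0, 0.05, 0, 1],
    [0, 0, 0.05, 0, 1],
    [0, 0, 0, 0, 1],
    [0, 0, 0, 0, 1],
    [0, 0, 0, 0, 1],
    [0, 0, 0, 0, 1],
    [0, 0, 0, 0, 1]
  ]
}}

```text
clock: 37.0
tcp_pos: [0.5347, 0.0286, 0.1026]
orientation: [0.704, -0.061, 0.705, 0.061]
wrist_force: [-7.2, 1.2, 2.2]
finger_gap: 0.0001
```

Emit:
{"api": "servo_tool", "payload": {
  "moves": [
    [0, 0, 0.05, 0, 1],
    [0, 0, 0.05, 0, 1],
    [0, 0, 0.05, 0, 1],
    [0, 0, 0.05, 0, 1],
    [0, 0, 0, 0, 1],
    [0, 0, 0, 0, 1],
    [0, 0, 0, 0, 1],
    [0, 0, 0, 0, 1],
    [0, 0, 0, 0, 1],
    [0, 0, 0, 0, 1]
  ]
}}

```text
clock: 38.25
tcp_pos: [0.5365, 0.029, 0.1026]
orientation: [0.704, -0.061, 0.705, 0.061]
wrist_force: [-7.4, 1.0, 1.9]
finger_gap: 0.0
```

Emit:
{"api": "servo_tool", "payload": {
  "moves": [
    [0, 0, 0.05, 0, 1],
    [0, 0, 0.05, 0, 1],
    [0, 0, 0.05, 0, 1],
    [0, 0, 0, 0, 1],
    [0, 0, 0, 0, 1],
    [0, 0, 0, 0, 1],
    [0, 0, 0, 0, 1],
    [0, 0, 0, 0, 1],
    [0, 0, 0, 0, 1],
    [0, 0, 0, 0, 1]
  ]
}}

```text
clock: 39.5
tcp_pos: [0.5379, 0.0292, 0.1026]
orientation: [0.704, -0.061, 0.705, 0.061]
wrist_force: [-7.6, 1.5, 3.1]
finger_gap: 0.0
```

Emit:
{"api": "servo_tool", "payload": {
  "moves": [
    [0, 0, 0.05, 0, 1],
    [0, 0, 0.05, 0, 1],
    [0, 0, 0.05, 0, 1],
    [0, 0, 0, 0, 1],
    [0, 0, 0, 0, 1],
    [0, 0, 0, 0, 1],
    [0, 0, 0, 0, 1],
    [0, 0, 0, 0, 1],
    [0, 0, 0, 0, 1],
    [0, 0, 0, 0, 1]
  ]
}}

```text
clock: 40.75
tcp_pos: [0.5402, 0.0296, 0.1026]
orientation: [0.704, -0.061, 0.705, 0.061]
wrist_force: [-5.3, 1.9, 0.4]
finger_gap: 0.0002
```

The force fell from 7.6 to 5.3 N and the tool jumped forward: the click. I back off slowly and check.

Emit:
{"api": "servo_tool", "payload": {
  "moves": [
    [0, 0, -0.1, 0, 1],
    [0, 0, -0.2, 0, 1],
    [0, 0, -0.2, 0, 1],
    [0, 0, -0.2, 0, 1],
    [0, 0, -0.2, 0, 1],
    [0, 0, -0.2, 0, 1],
    [0, 0, -0.3, 0, 1],
    [0, 0, -0.3, 0, 1],
    [0, 0, -0.3, 0, 1],
    [0, 0, 0, 0, 1]
  ]
}}

```text
clock: 42.0
tcp_pos: [0.5205, 0.0262, 0.1025]
orientation: [0.704, -0.061, 0.705, 0.061]
wrist_force: [-0.0, -0.0, 0.9]
finger_gap: 0.0002
```

```bash
python3 -c "
from og import *
og()
w=optics.read_camera('wrist'); save(w,'wrist12'); s=optics.read_camera('scene'); cv2.imwrite('pics/crop12.png',cv2.resize(s['pixels'][140:300,180:340],None,fx=3.5,fy=3.5,interpolation=cv2.INTER_CUBIC))
q=models.pinpoint('tray_front',s); print([(x['location'],x['conf']) for x in q])"
```

```text
t 42.0 org x,y,z -0.1571330898623779 -0.0007648596444609173 0.10254068274493006 Fx(org) -0.018556596187049215 -0.04667648899968347 Fz 0.9370373098279943 gap 0.00022667245488508392
[([262.9, 193.6], 0.97), ([244.3, 252.2], 0.52)]
```

View pics/crop12.png

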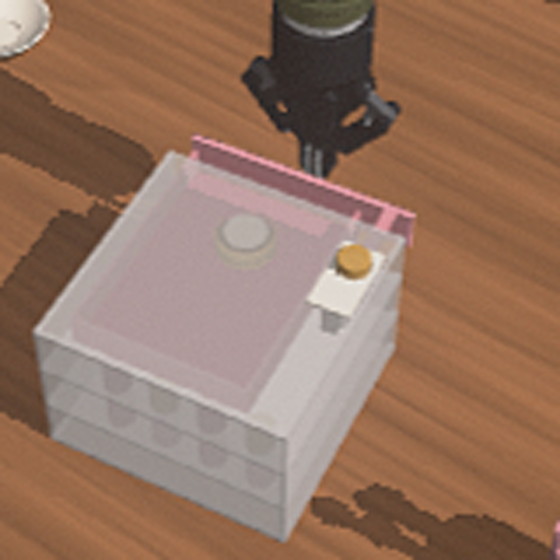

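View pics/wrist12.png

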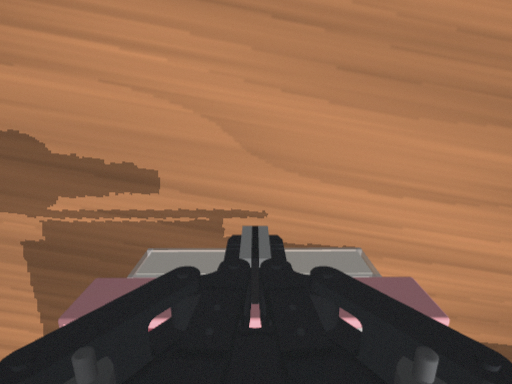

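The tray stays shut: its face is at (263,194), as at the start, with zero force on the tool. The compact is seen flat inside through the roof. I retreat clear and take a last look.

Emit:
{"api": "servo_tool", "payload": {
  "moves": [
    [0, 0, -1.5, 0, 1],
    [0, 0, -2, 0, 1],
    [0, 0, -2, 0, 1],
    [-2, 0, -1, 0, 1],
    [-3, 0, 0, 0, 1],
    [-3, 0, 0, 0, 1],
    [-2, 0, 0, 0, 1],
    [0, 0, 0, 0, 1],
    [0, 0, 0, 0, 1],
    [0, 0, 0, 0, 1]
  ]
}}

```text
clock: 43.4
tcp_pos: [0.4558, 0.0152, 0.2014]
orientation: [0.704, -0.061, 0.705, 0.061]
wrist_force: [0.6, 0.3, 0.8]
finger_gap: 0.0001
```

```bash
python3 -c "
from og import *
og()
s=optics.read_camera('scene'); save(s,'scene13')
for n in ('tray_front','compact_center','dish_rim','mirror','brush_holder','perfume','lipstick','jar'):
    q=models.pinpoint(n,s); print(n,[(x['location'],round(x['conf'],2)) for x in q[:2]])"
```

```text
t 43.4 org x,y,z -0.22275254463506833 -0.00041089001168985006 0.20136334009254298 Fx(org) 0.5953303271344564 0.20473429611592556 Fz 0.7726214096471887 gap 0.00013895091913255977
tray_front [([264.3, 195.0], 0.83)]
compact_center []
dish_rim [([177.9, 143.3], 0.87)]
mirror [([131.1, 158.9], 0.89)]
brush_holder [([347.7, 315.1], 0.94)]
perfume [([393.1, 324.8], 0.82)]
lipstick [([391.2, 297.6], 0.49)]
jar [([147.4, 195.1], 0.89)]
```

View pics/scene13.png

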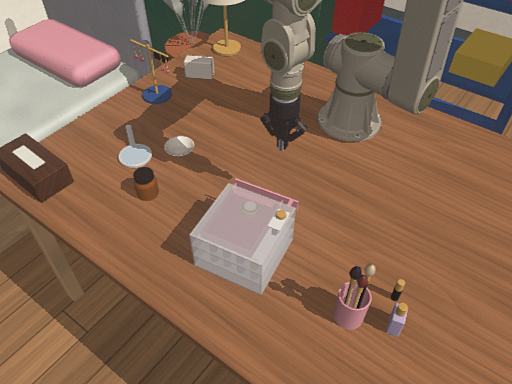

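The tray is shut with its face at (264,195), as at the start. The compact shows inside at about (249,208), all bystanders are in place, and the arm is clear.

```bash
python3 -c "
from h import *
print(order.hand_in())"
```

```text
the job is handed in; nothing more can be done
None
```

The job is done and handed in at about 43 s. I pressed the brass release (about 4 N) and the tray sprang out. I then laid the compact flat at the middle of the open tray (about 5.5 N at touch-down) and pushed the tray home. The highest push reading was about 7.6 N, taken at the end of each move. It then fell to 5.3 N as the tool jumped forward, which I took as the click.

**Last checks:**
- **Tray:** with the arm backed off, the tool force was near zero. The tray face was back at its starting pixel (264,195) in the scene view and stayed there.
- **Compact:** it can be seen lying flat in the shut tray through the roof. The network no longer reported it once it was under the acrylic, so that check is by eye.
- **Other things:** the network found all the bystanders within about 4 px of where they began. The picture shows no change.

One measurement disagreed along the way. The scene and top cameras put the compact up to 8 mm farther out in x than the wrist camera did. I used the close wrist views, and the grasp came out centred.

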